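# Weigh two ballast plugs against each other and seat the heavier

## Task

One of the two look-alike steel plugs is heavier than the other: set them on opposite pans of the little pivot balance, gently, let go of both and see which side drops. Keep that heavier plug: take it off and fit it foot down in the keyed socket, turning it under light pressure until its foot finds the slot and sits fully home, without forcing it. Leave the lighter plug on its pan, and leave the glassware and bottles where they are.

Things in the scene. Friction and masses are not known exactly. Their poses are not given: they have to be found in the camera images.
- plug_a: Steel ballast plug, one of two that look exactly alike but differ in mass (0.09 to 0.27 kg). From the bottom: rectangular foot 44 (own x) x 20 (own y) x 14 high; round neck 18 in diameter up to 20; block head 28 (x) x 24 (y) from 20 to 60 above the bottom, the place to grip. Origin: centre of the underside, z up. Half a turn about z makes no difference.
- plug_b: Steel ballast plug, the other of two that look exactly alike but differ in mass (0.09 to 0.27 kg). From the bottom: rectangular foot 44 (own x) x 20 (own y) x 14 high; round neck 18 in diameter up to 20; block head 28 (x) x 24 (y) from 20 to 60 above the bottom, the place to grip. Origin: centre of the underside, z up. Half a turn about z makes no difference.
- balance: Pivot balance fixed to the bench: white stand 110 (own x) x 90 (own y) x 12 with two upright cheeks to 102 above the bench. The pivot axis runs along own x, 90 above the bench; the beam lies along own y. Origin: centre of the stand's underside, z up. A plug pressed on it with more than 20 N damages the pivot.
- beam (a joint): Tilt of the balance beam, rad, 0 when level, stops at -0.1 and 0.1. Positive: the left pan (own +y) is up and the right pan down. It swings freely but damped; the empty beam settles level. Under two plugs, the heavier side drops.
- pan_left (a point): Centre of the upper face of the pan at own +y of the balance: 110 from the pivot axis and 40 below it (50 above the bench when level, 11 higher or lower at the stops). The pan is fixed to the beam and tilts with it: a flat steel dish 66 across inside, rim 3 high. The beam comes down to it on its inner side only; the rest is open.
- pan_right (a point): The same for the pan at own -y of the balance.
- socket: Keyed socket fixed to the bench: white base 120 x 120 x 12 with a round grey collar, 62 inside and 100 outside diameter, rim 31 above the bench. Inside the collar lies a flat steel coupling, top 26 above the bench, with a slot for the plug's foot. A plug pressed harder than 30 N on socket or coupling damages it. Origin: centre of the underside, z up.
- slot (a point): Centre of the slot's mouth, 26 above the bench. Slot 49 x 25, 14 deep: 2.5 clear of the foot all round, which enters when turned to within about 6 degrees. The slot's long direction is not measured (this point's axes are the socket's): it lies within 0.65 rad either side of the socket's x. The coupling is stiff (0.4 N m) and stays put while a plug is turned on it with 3 to 8 N.
- beaker: Glass beaker, 64 diameter, 85 high; origin at its underside. Leave alone.
- carboy: White plastic bottle, 70 diameter, 150 high; origin at its underside. Leave alone.
- jar: Small amber jar with black lid, 48 diameter, 55 high; origin at its underside. Leave alone.
Mind the look-alikes: they are no part of the job. What is shaped like the plug_b but blue, purple or yellow is not meant.

How it is judged:
On the way:
1. the two plugs stand on opposite pans, both let go, and the beam has come to rest (((distance between plug_a and pan_left below 0.018 m and distance between plug_b and pan_right below 0.018 m) or (distance between plug_a and pan_right below 0.018 m and distance between plug_b and pan_left below 0.018 m)) and velocity of joint beam between -0.1 and 0.1 rad/s and contact force between the fingers and plug_a below 0.05 N and contact force between the fingers and plug_b below 0.05 N), for 0.3 s.
At the end, for the whole second after the job is handed in: The heavier plug (either, if within 3 percent) stands home in the slot: underside within 3.5 mm of its floor, centre within 6 mm of the socket's, upright within 0.1 rad. The lighter stands on a pan, underside centre within 18 mm of the pan's. Both are let go and at rest (((horizontal distance between plug_a and socket below 0.006 m and z of plug_a in the frame of socket below 0.0155 m and angle between plug_a's own z axis and vertical below 0.1 rad and (distance between plug_b and pan_left below 0.018 m or distance between plug_b and pan_right below 0.018 m) and contact force between plug_a and socket above 1.713 N) or (horizontal distance between plug_b and socket below 0.006 m and z of plug_b in the frame of socket below 0.0155 m and angle between plug_b's own z axis and vertical below 0.1 rad and (distance between plug_a and pan_left below 0.018 m or distance between plug_a and pan_right below 0.018 m) and contact force between plug_a and balance below 1.819 N)) and linear speed of each of plug_a, plug_b below 0.02 m/s and contact force between the fingers and plug_a below 0.05 N and contact force between the fingers and plug_b below 0.05 N); the robot touches nothing.
It fails at once if a plug is pressed on the socket or its coupling with more than 30 N (contact force between any of plug_a, plug_b and socket above 30 N).
It fails at once if a plug is pressed or dropped on the balance with more than 20 N (contact force between any of plug_a, plug_b and balance above 20 N).
It fails at once if the beaker, the bottle or the jar is moved more than 20 mm (distance of any of beaker, carboy, jar from where it was at the start of the episode above 0.02 m).
It also fails if it takes over 72 s, if anything falls off the work surface, if the arm or the gripper's body presses on something with over 40 N, if the wrist force passes 120 N, or if a joint passes its speed limit or range.

## Robot

A 6-joint arm with a two-finger parallel gripper is mounted at the origin on the work surface. World frame = base frame: x ahead of the robot, y to its left, z up, the work surface at z = 0. Lengths are in m, angles in rad, forces in N, time in s.
With the tool pointing down it reaches from about 0.4 to 0.825 m from the base axis. Payload 7 kg.
Tool frame: the origin (TCP) lies midway between the tips of the shut fingers; the grasp point (between the pads) lies 19 mm behind it (grip_point_offset is the distance from the TCP to the grasp point, in m); z points along the fingers, y is the line along which they close (so a half turn about z gives the same grasp; the last joint's range is limited). The gripper opens to 88 mm and grips with 3 to 60 N. Pads are 19 mm wide; open, the fingers measure 130 mm over their backs; the gripper's body (78 mm by 193 mm) begins 47 mm behind the grasp point.
Start: joints at [1.478, 0.359, 0.012, 0, -1.224, -0.288], TCP at [0.251, 0.627, 0.196] pointing down, gripper open.
Joint ranges: [-3.07, 3.07], [-1.43, 2.12], [-1.02, 1.25], [-3.03, 1.67], [-3.05, -0], [-3.03, 3.03]. Speed limits (rad/s): [2.39, 2.39, 3.01, 3.14, 3.14, 3.14].

## Interface

Orientations are given as [roll, pitch, yaw] about the fixed x, y, z axes, in that order (R = Rz(yaw) Ry(pitch) Rx(roll)).
In Python, from station import get_state, grab_frame, camera_params, job_done, grip_point_offset gives the robot as it stands.
- The arm moves only by the shell command python3 -m creep 'ROWS' [FORCE]. ROWS is JSON, a list that holds one entry, the list of rows, each a list of 7 numbers: the finger opening in cm, from 0 to 8.76, then the shift along the tool's x, y, z in cm, then the turn, a rotation vector about the tool's x, y, z in rad. In form: [[[fingers, tx, ty, tz, wx, wy, wz], ...]]. A call has 1 to 20 rows; each row is the pose to reach, as a shift and turn from the pose commanded when the call began, along the tool's axes at that moment; what a row does not reach only later rows make up. A row lasts 1/8 s, in which the tool goes at most 62.5 mm and 10.7 degrees, less where a joint would pass 70% of its speed; a pose out of reach is approached as far as the arm can. A call with a gripper value outside its range is refused whole. The fingers move at their own pace and stop on an object; FORCE is the grip in N (left out, the last holds). Time passes only in rows, so rows that repeat a pose let the fingers close. It gives the time, the measured TCP pose, the force, the opening and the grip force at its end, in the units of the state.
- get_state(): the state, without advancing time (a new reading comes with each control period).
- grab_frame(name): name is "side" or "top" or "wrist"; returns the picture (400x640x3 uint8, blue, green, red); there is no depth.
- camera_params(name): a dict with "vertical_fov" (degrees; the focal length in pixels is half the picture's height over the tangent of half this angle, whatever the lens; pixels are square), "cx", "cy" (the principal point, pixels), "view" (4x4, takes a point from world to camera coordinates). Camera axes: x right, y down, z forward; pixel columns grow to the right and rows downward; lengths in m; the calibration is good to about 2 mm. A picture is of the moment at which its call begins: read the wrist's pose just before it. camera_params takes no time and is no camera call; for the wrist camera it gives the pose at the moment of the call.
- job_done(): hands the job in; it is judged then, once.
The state is a dict: "t": time; "q": joint angles; "qd": joint speeds; "joint_efforts": joint torques, N m; "eef_pos": TCP position; "ee_rot": TCP orientation; "force": force on the tool from outside, world axes, zero at the start; "moment": the same for the moment, N m; "width": finger opening in m; "gripper_force": force on a finger pad.
Only numpy, scipy, OpenCV 4.12 (cv2) and the standard library are available. Lean on these libraries where they do the work, as an engineer would, in place of code of your own. Each camera call takes 0.05 s, during which the arm holds its last target. There are 200 camera calls.

## Working session

There is one attempt and no reset: what is moved stays moved. The work goes in short steps, Python scripts to look and compute and a shell command to move; the robot and the scene stay as the last step left them, time stands still between calls to the robot, and variables do not carry over. Pictures are saved under pics/ and viewed, at most 10 in all, crops included, and the job is handed in when it is done.

```bash
ls; mkdir -p pics; python3 - <<'E'
from station import *
import cv2
s=get_state();print(s['t'],s['eef_pos'],s['ee_rot'],s['force'],s['width'],grip_point_offset)
for n in['top','side']:
    cv2.imwrite(f'pics/{n}0.png',grab_frame(n)); p=camera_params(n); print(n,p)
E
```

```text
pics
0.0 [0.25073194 0.62610737 0.19552277] [ 3.13991204e+00 -1.80037286e-04 -3.80921294e-01] [0.36741021 0.5787614  0.66822579] 0.0876582980283497 0.0188
top {'vertical_fov': 49.658811941824155, 'cx': 318.484351675541, 'cy': 199.01040930622156, 'view': array([[ 0.01929152, -0.99978067,  0.00815166, -0.02910795],
       [-0.99783743, -0.01976515, -0.06268814,  0.54136552],
       [ 0.06283551, -0.00692468, -0.99799987,  1.17540015],
       [ 0.        ,  0.        ,  0.        ,  1.        ]])}
side {'vertical_fov': 55.47996192376262, 'cx': 317.90660220955914, 'cy': 195.64860159673654, 'view': array([[-0.755386  , -0.6552259 , -0.00842641,  0.38841889],
       [-0.50098982,  0.58576607, -0.63709286,  0.33291777],
       [ 0.42237565, -0.47702948, -0.770741  ,  0.74898086],
       [ 0.        ,  0.        ,  0.        ,  1.        ]])}
```

View pics/top0.png

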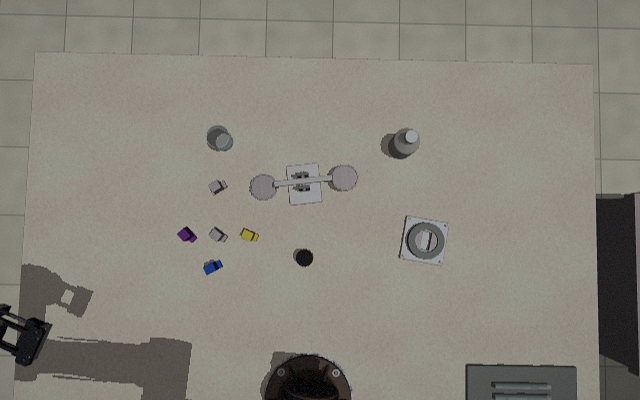

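View pics/side0.png

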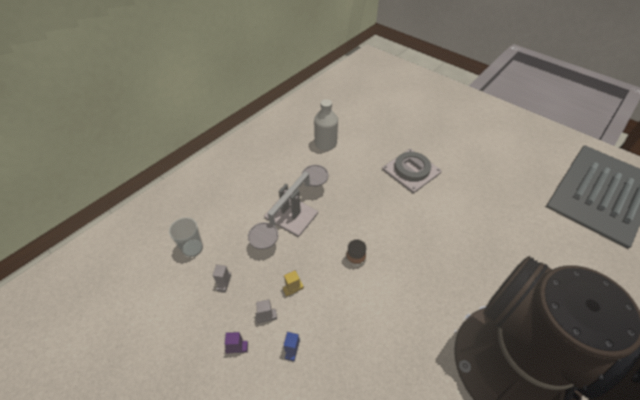

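The top view shows the grey plugs near (218,187) and (218,234), with decoys at purple (187,234), yellow (249,235) and blue (212,267). The pans are at (262,187) and (343,178), and the socket is at (425,240). I'll enlarge the relevant areas.

```bash
cat > h.py <<'E'
import numpy as np, cv2
from station import *
def K(p):
    f=200/np.tan(np.radians(p['vertical_fov'])/2); return f,p['cx'],p['cy']
def ray(p,u,v,z):
    f,cx,cy=K(p); V=np.array(p['view']); R=V[:3,:3]; c=-R.T@V[:3,3]
    d=R.T@np.array([(u-cx)/f,(v-cy)/f,1]); return c+d*(z-c[2])/d[2]
def proj(p,P):
    f,cx,cy=K(p); V=np.array(p['view']); q=V[:3,:3]@np.array(P)+V[:3,3]; return q[:2]/q[2]*f+[cx,cy]
E
python3 - <<'E'
from h import *
im=cv2.imread('pics/top0.png');p=camera_params('top')
for n,u,v,z in [('plug1',218,185,.06),('plug2',218,233,.06),('panL',262,187,.05),('panR',343.5,178,.05),('sock',425.5,240,.031),('jar',304,257,.055),('beak',223,142,.085)]: print(n,ray(p,u,v,z).round(4))
a=cv2.resize(im[165:285,165:275],None,fx=5,fy=5,interpolation=cv2.INTER_CUBIC)[:600]
b=cv2.resize(im[210:270,395:455],None,fx=4,fy=4,interpolation=cv2.INTER_CUBIC)
c=np.zeros((600,800,3),np.uint8);c[:a.shape[0],:a.shape[1]]=a;c[:240,556:796]=b
cv2.imwrite('pics/crop0.png',c)
E
```

```text
plug1 [0.5712 0.2497 0.06  ]
plug2 [0.4439 0.2454 0.06  ]
panL [0.5691 0.1339 0.05  ]
panR [ 0.5978 -0.0845  0.05  ]
sock [ 0.4352 -0.3112  0.031 ]
jar [0.3849 0.0171 0.055 ]
beak [0.6821 0.2348 0.085 ]
```

View pics/crop0.png

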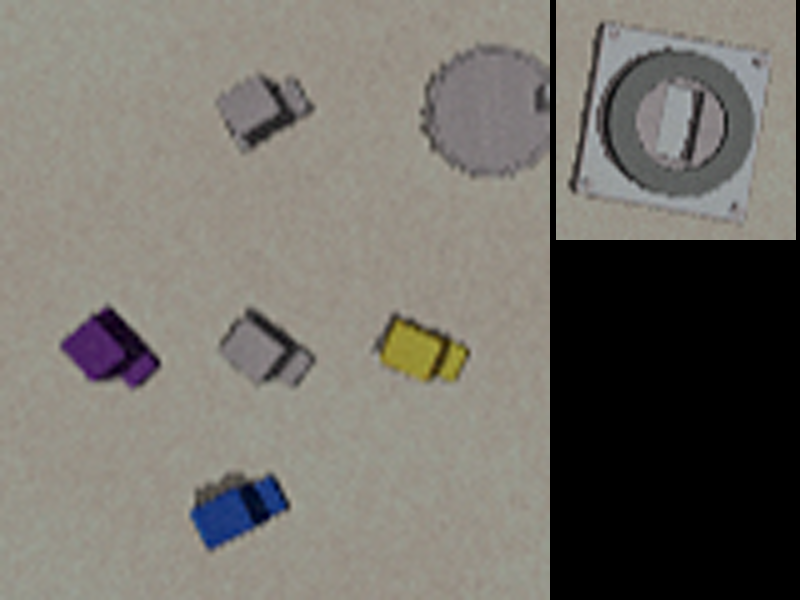

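The crop shows plug 1's head at image px (215.8,186.4) with the foot pointing up-right. Plug 2's head is at (215.8,235.0) with the foot pointing down-right. The slot's long side is near-vertical in the picture. Next is a close look with the wrist camera.

```bash
cat >> h.py <<'E'
from scipy.spatial.transform import Rotation as Ro
def goto(x,y,z,yaw):
    s=get_state(); R=Ro.from_euler('xyz',s['ee_rot']); T=Ro.from_euler('xyz',[np.pi,0,yaw])
    d=R.inv().apply(np.array([x,y,z])-s['eef_pos'])*100; w=(R.inv()*T).as_rotvec()
    print('t',round(s['t'],2),'shift cm',d.round(2),'rot',w.round(3))
E
python3 - <<'E'
from h import *
p=camera_params('wrist');V=np.array(p['view']);c=-V[:3,:3].T@V[:3,3];s=get_state()
R=Ro.from_euler('xyz',s['ee_rot'])
print('cam in tool',R.inv().apply(c-s['eef_pos']),'axis',R.inv().apply(V[2,:3]),'fov',p['vertical_fov'])
goto(.5,.25,.26,-1.44)
E
```

```text
cam in tool [ 7.02229335e-02 -5.79800778e-05 -1.88015455e-01] axis [-2.58124682e-01  8.53194141e-04  9.66111236e-01] fov 63.08013483141731
t 0.1 shift cm [37.13 25.66 -6.39] rot [ 1.000e-03 -1.000e-03  1.059e+00]
```

```bash
python3 -m creep '[[[8.7,8,5,-5,0,0,0.2],[8.7,37.1,25.7,-6.4,0,0,1.06],[8.7,37.1,25.7,-6.4,0,0,1.06],[8.7,37.1,25.7,-6.4,0,0,1.06],[8.7,37.1,25.7,-6.4,0,0,1.06],[8.7,37.1,25.7,-6.4,0,0,1.06],[8.7,37.1,25.7,-6.4,0,0,1.06],[8.7,37.1,25.7,-6.4,0,0,1.06],[8.7,37.1,25.7,-6.4,0,0,1.06],[8.7,37.1,25.7,-6.4,0,0,1.06],[8.7,37.1,25.7,-6.4,0,0,1.06]]]' 10; python3 - <<'E'
from h import *
import pickle
p=camera_params('wrist');im=grab_frame('wrist');cv2.imwrite('pics/w1.png',im);pickle.dump(p,open('w1.pkl','wb'))
s=get_state();print(s['eef_pos'],s['ee_rot'],s['qd'].round(3) if hasattr(s['qd'],'round') else s['qd'],s['q'])
E
```

```text
t: 1.48
eef_pos: [0.4993, 0.2509, 0.2602]
ee_rot: [3.141, -0.0, -1.44]
force: [0.7, -0.1, 1.3]
width: 0.0871
gripper_force: 0.0
[0.49928008 0.25097156 0.2602685 ] [ 3.14128827e+00 -8.50242688e-05 -1.43942857e+00] [-0.001 -0.     0.001  0.001 -0.001  0.002] [ 8.16034090e-01  1.31812051e-01 -1.45112388e-01 -1.31638483e-04
 -1.29416144e+00 -6.84630380e-01]
```

View pics/w1.png

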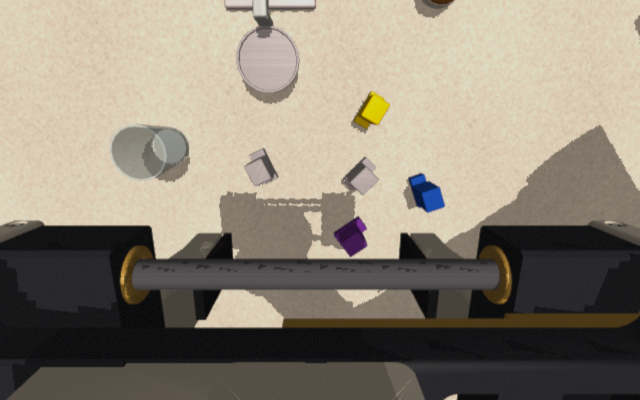

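The wrist view shows plug 1 at (260,167), plug 2 at (362,177) and the left pan at (268,59). I'll get precise outlines from these.

```bash
python3 - <<'E'
from h import *
import pickle
im=cv2.imread('pics/w1.png');p=pickle.load(open('w1.pkl','rb'))
hsv=cv2.cvtColor(im,cv2.COLOR_BGR2HSV)
out=[]
for n,(x0,y0) in {'1':(230,135),'2':(330,145)}.items():
    c=im[y0:y0+60,x0:x0+60]; h=hsv[y0:y0+60,x0:x0+60]
    m=((h[...,1]<32)&(h[...,2]>80)).astype(np.uint8)*255
    m=cv2.morphologyEx(m,cv2.MORPH_OPEN,np.ones((2,2)))
    cs,_=cv2.findContours(m,cv2.RETR_EXTERNAL,cv2.CHAIN_APPROX_NONE)
    big=cv2.resize(c,None,fx=6,fy=6,interpolation=cv2.INTER_NEAREST)
    mm=cv2.cvtColor(cv2.resize(m,None,fx=3,fy=3,interpolation=cv2.INTER_NEAREST),cv2.COLOR_GRAY2BGR)
    out.append(np.vstack([big,np.hstack([mm,mm*0])]))
    for k in cs:
        if cv2.contourArea(k)<40: continue
        r=cv2.minAreaRect(k); b=cv2.boxPoints(r)+[x0,y0]
        P=np.array([ray(p,*q,.06)[:2] for q in b]); print(n,cv2.contourArea(k),'ctr',P.mean(0).round(4),'sides',np.linalg.norm(P[1]-P[0]).round(4),np.linalg.norm(P[2]-P[1]).round(4),'dirs',np.degrees(np.arctan2(*(P[1]-P[0])[::-1])).round(1),np.degrees(np.arctan2(*(P[2]-P[1])[::-1])).round(1),b.round(0).tolist())
cv2.imwrite('pics/w1c.png',np.hstack(out))
E
```

```text
1 547.0 ctr [0.5668 0.2553] sides 0.0302 0.0382 dirs -145.7 123.2 [[241.0, 161.0], [264.0, 149.0], [278.0, 178.0], [256.0, 189.0]]
2 540.0 ctr [0.4414 0.2505] sides 0.0387 0.0314 dirs -126.4 143.5 [[343.0, 181.0], [366.0, 158.0], [384.0, 176.0], [361.0, 199.0]]
```

View pics/w1c.png

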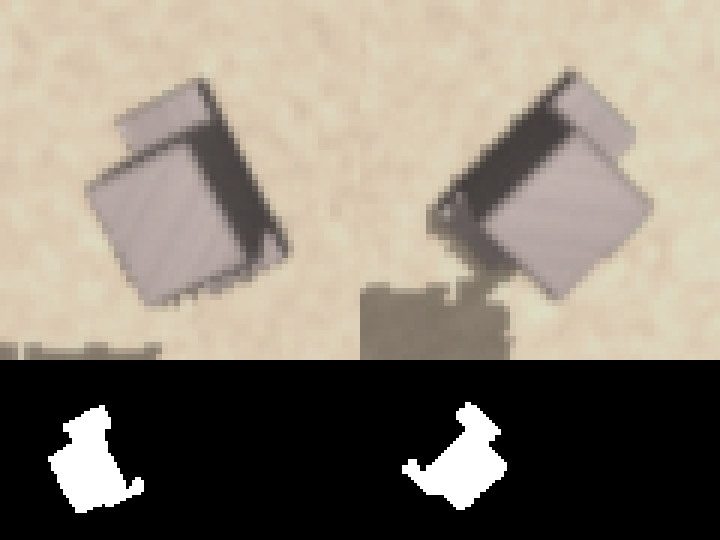

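The crop gives the head-top corners directly: plug 1 at (88,188),(187,142),(245,265),(153,305) and plug 2 at (127,222),(207,137),(292,207),(200,300), in 6x pixels.

```bash
python3 - <<'E'
from h import *
import pickle
im=cv2.imread('pics/w1.png');p=pickle.load(open('w1.pkl','rb'))
for n,o,C in [('1',(230,135),[(88,188),(187,142),(245,265),(153,305)]),('2',(330,145),[(127,222),(207,137),(292,207),(200,300)])]:
    P=np.array([ray(p,*(np.array(c)/6-.5/6*5+o),.06)[:2] for c in C])
    e=[P[(i+1)%4]-P[i] for i in range(4)]
    print(n,P.mean(0).round(4),[ (round(np.linalg.norm(v)*1000,1),round(np.degrees(np.arctan2(v[1],v[0])),1)) for v in e])
# pan via ellipse of bright grey rim
hsv=cv2.cvtColor(im,cv2.COLOR_BGR2HSV); m=np.zeros((400,640),np.uint8); m[22:105,225:312]=(hsv[22:105,225:312,1]<35)&(hsv[22:105,225:312,2]>80)
cs,_=cv2.findContours(m,cv2.RETR_EXTERNAL,cv2.CHAIN_APPROX_NONE);k=max(cs,key=cv2.contourArea);e=cv2.fitEllipse(k);print(e,'panL',ray(p,*e[0],.052))
pt=camera_params('top');print('panL in wrist from top',proj(p,[.5691,.1339,.05]))
E
```

```text
1 [0.5692 0.2591] [(np.float64(22.2), np.float64(-148.1)), (np.float64(27.0), np.float64(120.6)), (np.float64(20.7), np.float64(31.0)), (np.float64(26.7), np.float64(-56.2))]
2 [0.4403 0.2529] [(np.float64(23.3), np.float64(-124.4)), (np.float64(22.8), np.float64(148.6)), (np.float64(26.3), np.float64(54.7)), (np.float64(22.4), np.float64(-39.2))]
((267.45538330078125, 58.39018249511719), (61.808204650878906, 68.37967681884766), 162.5956268310547) panL [0.57044012 0.12970377 0.052     ]
panL in wrist from top [268.53969659  62.78461153]
```

```bash
python3 - <<'E'
from h import *
goto(.5688,.257,.026,-1.03)
E
```

```text
t 1.52 shift cm [ 0.31 -6.98 23.42] rot [ 0.    -0.    -0.409]
```

```bash
python3 -m creep '[[[6,0.3,-7,8,0,0,-0.41],[6,0.3,-7,14,0,0,-0.41],[6,0.3,-7,14,0,0,-0.41],[6,0.3,-7,19,0,0,-0.41],[6,0.3,-7,23.4,0,0,-0.41],[6,0.3,-7,23.4,0,0,-0.41],[6,0.3,-7,23.4,0,0,-0.41],[2,0.3,-7,23.4,0,0,-0.41],[1.5,0.3,-7,23.4,0,0,-0.41],[1.5,0.3,-7,23.4,0,0,-0.41],[1.5,0.3,-7,23.4,0,0,-0.41],[1.5,0.3,-7,23.4,0,0,-0.41],[1.5,0.3,-7,23.4,0,0,-0.41]]]' 15
python3 -c "
from h import *
goto(.5698,.132,.12,-1.44)
goto(.5698,.132,.12,-1.03)"
```

```text
t: 3.15
eef_pos: [0.5699, 0.2563, 0.0267]
ee_rot: [-3.141, -0.0, -1.031]
force: [0.2, 0.1, 3.5]
width: 0.0236
gripper_force: 14.9
t 3.15 shift cm [10.66  6.4  -9.33] rot [-0.    -0.     0.409]
t 3.15 shift cm [10.66  6.4  -9.33] rot [-0.    -0.    -0.001]
```

```bash
python3 -m creep '[[[1.5,0,0,-5,0,0,0],[1.5,0,0,-9.3,0,0,0],[1.5,0,0,-9.3,0,0,0],[1.5,0,0,-9.3,0,0,0],[1.5,5,3,-9.3,0,0,0.2],[1.5,10.7,6.4,-9.3,0,0,0.41],[1.5,10.7,6.4,-9.3,0,0,0.41],[1.5,10.7,6.4,-9.3,0,0,0.41],[1.5,10.7,6.4,-9.3,0,0,0.41]]]' 15
python3 - <<'E'
from h import *
import pickle
p=camera_params('wrist');im=grab_frame('wrist');cv2.imwrite('pics/w2.png',im);pickle.dump(p,open('w2.pkl','wb'))
s=get_state();print(s['force'],s['moment'])
cv2.imwrite('pics/w2.png',im)
E
```

```text
t: 4.28
eef_pos: [0.5695, 0.1323, 0.1187]
ee_rot: [3.141, -0.0, -1.439]
force: [-0.4, 0.4, -1.2]
width: 0.0235
gripper_force: 15.0
[-0.74192053 -0.32362833 -1.26471031] [ 0.09922585 -0.03151288  0.0072414 ]
```

View pics/w2.png

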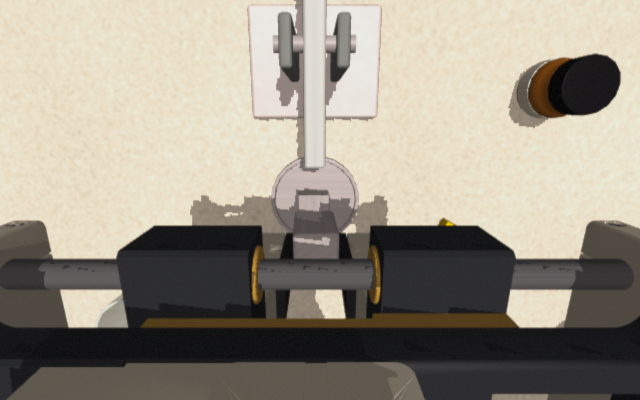

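The plug is held over the left pan, whose outline spans columns 273–358 with its top at row 157. The beam is vertical at column 314, so the yaw matches.

```bash
python3 - <<'E'
from h import *
import pickle
p=pickle.load(open('w2.pkl','rb'))
L,Rr,T=[ray(p,*q,.053) for q in((273,196),(358,196),(315,157))]
print(L,Rr,(L+Rr)/2,np.linalg.norm(L-Rr),'top',T)
print('stand corners',[ray(p,*q,.012).round(4)[:2] for q in((250,6),(381,7),(379,117),(252,117))])
E
```

```text
[0.60484816 0.13146336 0.053     ] [0.53715666 0.12260893 0.053     ] [0.57100241 0.12703615 0.053     ] 0.0682681536343336 top [0.57547009 0.09603782 0.053     ]
stand corners [array([ 0.6427, -0.0128]), array([ 0.5376, -0.0259]), array([0.5237, 0.0592]), array([0.6341, 0.0737])]
```

```bash
python3 -m creep '[[[1.5,0,0,2,0,0,0],[1.5,0,0,3.6,0,0,0],[1.5,0,0,4.0,0,0,0],[1.5,0,0,4.3,0,0,0],[1.5,0,0,4.6,0,0,0],[1.5,0,0,4.8,0,0,0],[1.5,0,0,5.0,0,0,0],[1.5,0,0,5.0,0,0,0],[1.5,0,0,5.0,0,0,0]]]' 15
```

```text
t: 5.45
eef_pos: [0.5697, 0.1316, 0.0695]
ee_rot: [-3.141, 0.0, -1.441]
force: [-0.6, 0.1, -2.5]
width: 0.0236
gripper_force: 15.0
```

```bash
python3 -m creep '[[[1.5,0,0,0.1,0,0,0],[1.5,0,0,0.2,0,0,0],[1.5,0,0,0.2,0,0,0]]]' 3
python3 -m creep '[[[1.5,0,0,0.05,0,0,0],[1.5,0,0,0.1,0,0,0],[1.5,0,0,0.1,0,0,0]]]'
```

```text
t: 5.82
eef_pos: [0.5697, 0.1316, 0.0674]
ee_rot: [3.141, -0.0, -1.441]
force: [-0.4, -0.4, -2.2]
width: 0.0235
gripper_force: 3.0
t: 6.2
eef_pos: [0.5701, 0.1318, 0.0668]
ee_rot: [-3.141, 0.0, -1.441]
force: [-0.2, 1.7, 1.1]
width: 0.0241
gripper_force: 3.0
```

```bash
python3 -m creep '[[[2.7,0,0,0,0,0,0],[3.2,0,0,0,0,0,0],[5,0,0,0,0,0,0],[5,0,0,0,0,0,0],[5,0,0,0,0,0,0],[5,0,0,-3,0,0,0],[5,0,0,-8,0,0,0],[5,-6,0,-12,0,0,0],[5,-12,0,-14,0,0,0],[5,-12,0,-14,0,0,0],[5,-12,0,-14,0,0,0]]]'
python3 - <<'E'
from h import *
import pickle
p=camera_params('wrist');im=grab_frame('wrist');cv2.imwrite('pics/w3.png',im);pickle.dump(p,open('w3.pkl','wb'))
goto(.4402,.2525,.10,-2.17)
E
```

```text
t: 7.58
eef_pos: [0.5538, 0.2511, 0.2062]
ee_rot: [3.141, -0.0, -1.439]
force: [-0.2, -0.0, -0.3]
width: 0.0499
gripper_force: 0.0
t 7.62 shift cm [-1.72 11.21 10.59] rot [ 0.001 -0.001  0.73 ]
```

View pics/w3.png

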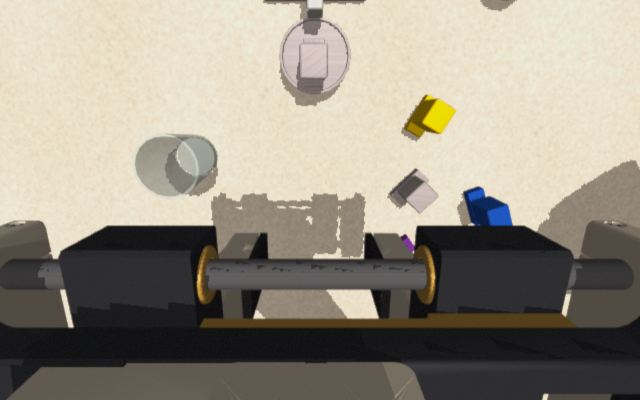

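Plug 1 stands on the left pan, with its head at (313,60) and the pan centre near (315,56). Next is plug 2.

```bash
python3 -m creep '[[[6,-1,5,4,0,0,0.18],[6,-1.7,11.2,10.5,0,0,0.36],[6,-1.7,11.2,10.5,0,0,0.54],[6,-1.7,11.2,10.5,0,0,0.73],[6,-1.7,11.2,10.5,0,0,0.73],[6,-1.7,11.2,15,0,0,0.73],[6,-1.7,11.2,18,0,0,0.73],[6,-1.7,11.2,18,0,0,0.73],[6,-1.7,11.2,18,0,0,0.73],[2,-1.7,11.2,18,0,0,0.73],[1.5,-1.7,11.2,18,0,0,0.73],[1.5,-1.7,11.2,18,0,0,0.73],[1.5,-1.7,11.2,18,0,0,0.73],[1.5,-1.7,11.2,18,0,0,0.73],[1.5,-1.7,11.2,18,0,0,0.73]]]' 15
python3 -c "
from h import *
goto(.4402,.2525,.16,-2.17)
goto(.5985,-.0855,.16,-1.44)"
```

```text
t: 9.5
eef_pos: [0.4409, 0.253, 0.0266]
ee_rot: [-3.142, 0.0, -2.171]
force: [-1.5, 0.1, 2.5]
width: 0.0236
gripper_force: 14.9
t 9.5 shift cm [  0.08   0.03 -13.34] rot [-0.     0.    -0.001]
t 9.5 shift cm [ 19.05 -32.12 -13.34] rot [-0.     0.    -0.731]
```

```bash
python3 -m creep '[[[1.5,0,0,-6,0,0,0],[1.5,0,0,-12,0,0,0],[1.5,2,-3,-13.3,0,0,-0.1],[1.5,5,-8,-13.3,0,0,-0.2],[1.5,8,-13,-13.3,0,0,-0.35],[1.5,11,-18,-13.3,0,0,-0.5],[1.5,14,-23.5,-13.3,0,0,-0.65],[1.5,17,-29,-13.3,0,0,-0.73],[1.5,19,-32.1,-13.3,0,0,-0.73],[1.5,19,-32.1,-11,0,0,-0.73],[1.5,19,-32.1,-9.5,0,0,-0.73],[1.5,19,-32.1,-9.5,0,0,-0.73],[1.5,19,-32.1,-9.5,0,0,-0.73]]]' 15
python3 - <<'E'
from h import *
import pickle
p=camera_params('wrist');im=grab_frame('wrist');cv2.imwrite('pics/w4.png',im);pickle.dump(p,open('w4.pkl','wb'))
s=get_state();print(s['force'],s['moment'])
goto(.5985,-.0855,.094,-1.44)
cv2.imwrite('pics/w4.png',im)
E
```

```text
t: 11.12
eef_pos: [0.5989, -0.0847, 0.1221]
ee_rot: [-3.141, -0.0, -1.44]
force: [0.3, -0.1, -1.3]
width: 0.0233
gripper_force: 15.0
[ 0.8075775   0.01941251 -1.29209883] [ 0.06731396 -0.07290159  0.01270649]
t 11.18 shift cm [0.08 0.08 2.84] rot [-0.001 -0.     0.   ]
```

View pics/w4.png

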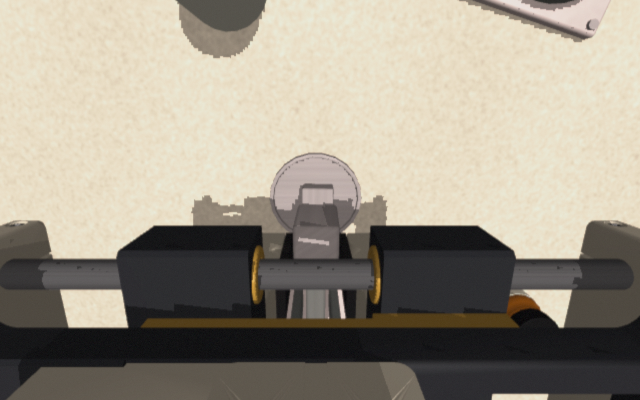

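The pan is centred at column 316 under the plug, and its outer rim is at row 153.

```bash
python3 - <<'E'
from h import *
import pickle
p=pickle.load(open('w4.pkl','rb'))
T=ray(p,316,153,.068);print('outer rim',T,'centre',T+.0345*np.array([-.13,.9915,0]),(ray(p,271,196,.064)+ray(p,361,196,.064))/2)
E
python3 -m creep '[[[1.5,0,0,1.5,0,0,0],[1.5,0,0,2.5,0,0,0],[1.5,0,0,2.8,0,0,0],[1.5,0,0,3.0,0,0,0],[1.5,0,0,3.0,0,0,0]]]' 15
```

```text
outer rim [ 0.60474328 -0.12539755  0.068     ] centre [ 0.60025828 -0.0911908   0.068     ] [ 0.60034222 -0.09182756  0.064     ]
t: 11.8
eef_pos: [0.5987, -0.0852, 0.0915]
ee_rot: [-3.142, -0.0, -1.441]
force: [-0.1, 0.3, -1.5]
width: 0.0237
gripper_force: 15.0
```

```bash
python3 -m creep '[[[1.5,0.4,0,-0.1,0,0,0],[1.5,0.4,0,-0.1,0,0,0],[1.5,0.4,0,0.1,0,0,0],[1.5,0.4,0,0.15,0,0,0],[1.5,0.4,0,0.15,0,0,0]]]' 8
python3 -m creep '[[[1.5,0,0,0.1,0,0,0],[1.5,0,0,0.1,0,0,0]]]' 3
```

```text
t: 12.42
eef_pos: [0.599, -0.0891, 0.0899]
ee_rot: [3.141, -0.0, -1.441]
force: [-0.7, 0.1, -1.3]
width: 0.024
gripper_force: 8.0
t: 12.68
eef_pos: [0.5991, -0.0891, 0.0891]
ee_rot: [-3.141, 0.0, -1.441]
force: [0.1, 0.5, -0.5]
width: 0.0241
gripper_force: 3.0
```

```bash
python3 -m creep '[[[1.5,0,0,0.1,0,0,0],[1.5,0,0,0.1,0,0,0]]]' 3;python3 -m creep '[[[1.5,0,0,0.1,0,0,0],[1.5,0,0,0.1,0,0,0]]]' 3
```

```text
t: 12.92
eef_pos: [0.5991, -0.0891, 0.088]
ee_rot: [-3.141, 0.0, -1.441]
force: [0.1, 0.1, -0.1]
width: 0.0237
gripper_force: 3.0
t: 13.18
eef_pos: [0.5991, -0.0891, 0.0869]
ee_rot: [-3.142, 0.0, -1.441]
force: [-0.5, 1.0, -0.8]
width: 0.0242
gripper_force: 3.0
```

```bash
python3 -m creep '[[[2.6,0,0,0.05,0,0,0],[2.9,0,0,0.05,0,0,0],[3.5,0,0,0.05,0,0,0],[5,0,0,0,0,0,0],[5,0,0,0,0,0,0],[5,0,0,0,0,0,0],[5,0,0,-4,0,0,0],[5,0,0,-9,0,0,0],[5,-6,0,-14,0,0,0],[5,-11,0,-19,0,0,0],[5,-11,0,-19,0,0,0],[5,-11,0,-19,0,0,0]]]'
python3 - <<'E'
from h import *
import pickle
p=camera_params('wrist');im=grab_frame('wrist');pickle.dump(p,open('w5.pkl','wb'));s=grab_frame('side');t=grab_frame('top')
cv2.imwrite('pics/w5.png',im)
c=np.zeros((600,800,3),np.uint8);c[:400,:640]=im
c[400:,:300]=cv2.resize(s[150:250,220:370],None,fx=2,fy=2);c[400:,320:720]=cv2.resize(t[140:220,230:390],None,fx=2.5,fy=2.5)
cv2.imwrite('pics/w5c.png',c)
E
```

```text
t: 14.68
eef_pos: [0.5852, 0.0211, 0.2782]
ee_rot: [-3.139, 0.001, -1.439]
force: [0.1, 0.4, -0.6]
width: 0.0497
gripper_force: 0.0
```

View pics/w5c.png

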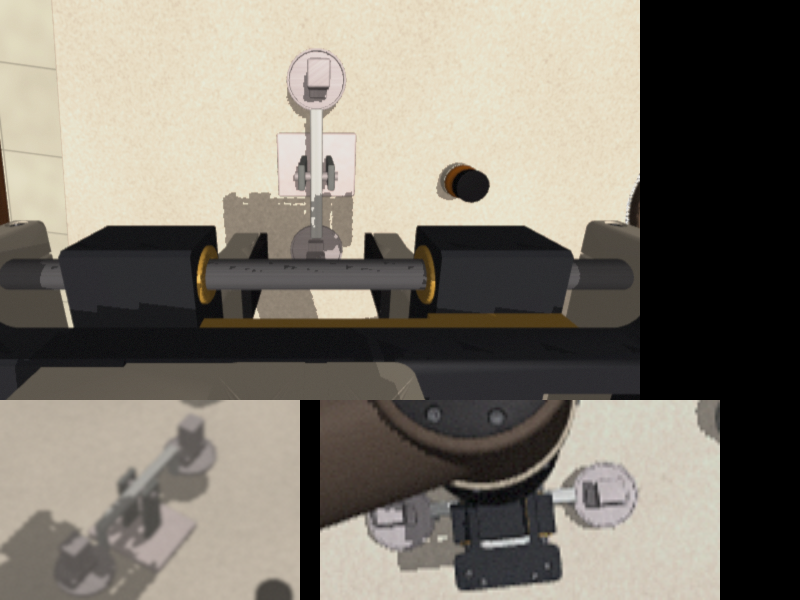

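Both plugs stand on their pans: the right one at (318,75) in the wrist view, and both show in the side view. I'll measure the tilt from the pan positions in the two views.

```bash
python3 - <<'E'
from h import *
import pickle
s=grab_frame('side');cv2.imwrite('pics/s5.png',s);s0=cv2.imread('pics/side0.png')
ps=camera_params('side');pw=pickle.load(open('w5.pkl','rb'))
C=np.array([.584,.0242,.09]);Y=np.array([-.13,.9915,0])
def pan(side,tilt,up=0): # tilt>0: left up
    a=tilt; y=np.cos(a)*Y+np.array([0,0,np.sin(a)]); z=np.array([0,0,np.cos(a)])-np.sin(a)*Y
    return C+side*.11*y-(.04-up)*z
for a in(-.1,0,.1):
    print(a,'side L/R',proj(ps,pan(1,a)).round(1),proj(ps,pan(-1,a)).round(1),'headL/R side',proj(ps,pan(1,a,.06)).round(1),proj(ps,pan(-1,a,.06)).round(1),'wrist R pan/head',proj(pw,pan(-1,a)).round(1),proj(pw,pan(-1,a,.06)).round(1),'rimdia px',(lambda q:np.linalg.norm(proj(pw,q+[.035,0,0])-proj(pw,q-[.035,0,0])).round(1))(pan(-1,a)))
a=cv2.resize(s0[150:270,225:345],None,fx=3.3,fy=4.8);b=cv2.resize(s[150:270,225:345],None,fx=3.3,fy=4.8)
cv2.imwrite('pics/cmp.png',np.hstack([a,b]))
E
```

```text
-0.1 side L/R [264.1 237. ] [315.4 173.6] headL/R side [259.3 224.1] [313.8 158.8] wrist R pan/head [317.3  77.1] [317.5  77.1] rimdia px 59.9
0 side L/R [262.3 235.8] [314.7 177.3] headL/R side [259.1 220.7] [314.4 161.2] wrist R pan/head [317.2  81.1] [317.4  75.6] rimdia px 58.1
0.1 side L/R [260.8 234.2] [313.9 181.1] headL/R side [259.2 217. ] [314.8 164. ] wrist R pan/head [317.2  85.8] [317.4  75.3] rimdia px 56.5
```

View pics/cmp.png

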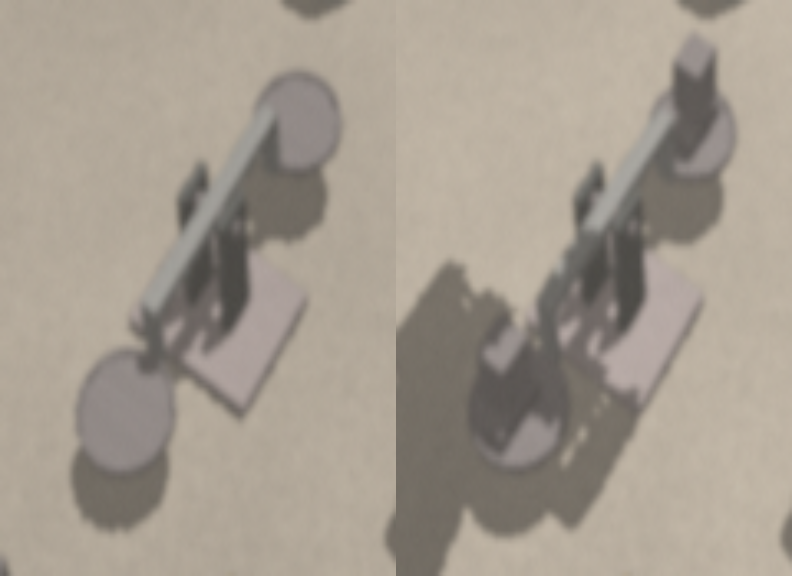

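In this pair the right pan's lower edge sits about 2 px lower than when level, while the left pan's edge is slightly higher, so the right plug is probably heavier. I'll let it settle for a second and measure numerically.

```bash
cat > tilt.py <<'E'
from h import *
s0=cv2.imread('pics/side0.png')
def shift(s,x0,x1,y0,y1):
    # vertical displacement by matching a vertical strip's lower rim from the level picture
    t=cv2.cvtColor(s0,cv2.COLOR_BGR2GRAY)[y0:y1,x0:x1]; g=cv2.cvtColor(s,cv2.COLOR_BGR2GRAY)[y0-8:y1+8,x0:x1]
    t=cv2.resize(t,None,fx=1,fy=8,interpolation=cv2.INTER_CUBIC);g=cv2.resize(g,None,fx=1,fy=8,interpolation=cv2.INTER_CUBIC)
    r=cv2.matchTemplate(g,t,cv2.TM_CCOEFF_NORMED)[:,0];i=r.argmax();return i/8-8,round(float(r.max()),3)
def report(s):
    print(get_state()['t'],'R rim',shift(s,314,326,179,189),'L rim',shift(s,258,268,243,253),'ref beam-end R',shift(s,300,308,170,182))
if __name__=='__main__': report(cv2.imread('pics/s5.png')); report(grab_frame('side'))
E
python3 tilt.py; python3 -m creep '[[[5,0,0,0,0,0,0],[5,0,0,0,0,0,0],[5,0,0,0,0,0,0],[5,0,0,0,0,0,0],[5,0,0,0,0,0,0],[5,0,0,0,0,0,0],[5,0,0,0,0,0,0],[5,0,0,0,0,0,0]]]'; python3 tilt.py
```

```text
14.875 R rim (np.float64(1.875), 0.88) L rim (np.float64(-0.75), 0.924) ref beam-end R (np.float64(1.0), 0.994)
14.925 R rim (np.float64(2.0), 0.885) L rim (np.float64(-0.75), 0.925) ref beam-end R (np.float64(1.0), 0.993)
t: 15.92
eef_pos: [0.5848, 0.02, 0.2769]
ee_rot: [3.142, 0.0, -1.441]
force: [0.2, -0.5, 0.1]
width: 0.0501
gripper_force: 0.0
15.925 R rim (np.float64(1.875), 0.88) L rim (np.float64(-0.75), 0.924) ref beam-end R (np.float64(1.0), 0.994)
15.975 R rim (np.float64(2.875), 0.861) L rim (np.float64(-1.625), 0.944) ref beam-end R (np.float64(1.5), 0.985)
```

The right rim keeps sinking (+2.9 px) and the left keeps rising (−1.6 px). The beam swung from left-down past level to right-down, so the right plug (plug 2) is heavier. The head px matches prediction, so I'll grasp it with the tool tilted to match.

```bash
python3 - <<'E'
from h import *
C=np.array([.584,.0242,.09]);Y=np.array([-.13,.9915,0]);a=.1
y=np.cos(a)*Y+np.array([0,0,np.sin(a)]); z=np.array([0,0,np.cos(a)])-np.sin(a)*Y
s=get_state();R=Ro.from_euler('xyz',s['ee_rot'])
for up in(.026,.09):
    P=C-.11*y-(.04-up)*z; print(P,R.inv().apply(P-s['eef_pos'])*100)
E
python3 tilt.py | tail -1
```

```text
[ 0.59804686 -0.08293434  0.06508827] [10.37442718  0.02174348 21.18784101]
[ 0.59887748 -0.08926937  0.12876853] [11.0132671   0.02149047 14.81980582]
16.025 R rim (np.float64(2.875), 0.866) L rim (np.float64(-1.75), 0.948) ref beam-end R (np.float64(1.5), 0.985)
```

```bash
python3 -m creep '[[[5,6,0,6,0,-0.05,0],[5,11,0,12,0,-0.1,0],[5,11,0,14.8,0,-0.1,0],[5,11,0,14.8,0,-0.1,0],[5,10.9,0,16,0,-0.1,0],[5,10.7,0,18.5,0,-0.1,0],[5,10.5,0,20.2,0,-0.1,0],[5,10.4,0,21,0,-0.1,0],[5,10.4,0,21,0,-0.1,0],[5,10.4,0,21,0,-0.1,0]]]'
python3 - <<'E'
from h import *
print(get_state()['ee_rot'])
exec(open('tilt.py').read().split('if __name__')[0]);report(grab_frame('side'))
E
```

```text
t: 17.27
eef_pos: [0.599, -0.0831, 0.0679]
ee_rot: [-3.14, 0.1, -1.44]
force: [-0.9, -0.6, -0.0]
width: 0.0499
gripper_force: 0.0
[-3.14015624  0.09969085 -1.44028304]
17.325 R rim (np.float64(1.375), 0.519) L rim (np.float64(6.375), 0.411) ref beam-end R (np.float64(-6.25), 0.912)
```

```bash
python3 -m creep '[[[2.8,0,0,0.2,0,0,0],[1.5,0,0,0.2,0,0,0],[1.5,0,0,0.2,0,0,0],[1.5,0,0,0.2,0,0,0],[1.5,0,0,0.2,0,0,0]]]' 12
python3 -m creep '[[[1.5,0,0,0,0,0,0],[1.5,0,0,-0.3,0,0,0],[1.5,0,0,-0.6,0,0,0],[1.5,0,0,-1.0,0,0,0],[1.5,0,0,-1.5,0,0,0],[1.5,0,0,-2.2,0,0,0],[1.5,0,0,-3.2,0,0,0],[1.5,0,0,-4.5,0,0,0],[1.5,0,0,-6.5,0,0.1,0],[1.5,0,0,-9,0,0.1,0],[1.5,0,0,-9,0,0.1,0]]]' 15
python3 - <<'E'
from h import *
p=camera_params('top')
goto(.4352,-.3112,.16,-1.44)
exec(open('tilt.py').read().split('if __name__')[0]);report(grab_frame('side'))
# socket from the top picture: collar outer edge & slot
im=cv2.imread('pics/top0.png');c=im[205:275,390:460];h=cv2.cvtColor(c,cv2.COLOR_BGR2HSV)
big=cv2.resize(c,None,fx=4,fy=4,interpolation=cv2.INTER_CUBIC);g=cv2.cvtColor(big,cv2.COLOR_BGR2GRAY)
m=((g<135)&(g>60)).astype(np.uint8)
cs,_=cv2.findContours(m,cv2.RETR_EXTERNAL,cv2.CHAIN_APPROX_NONE);k=max(cs,key=cv2.contourArea);e=cv2.fitEllipse(k);print(e)
u,v=(np.array(e[0])+.5)/4-.5+[390,205];print('collar',u,v,ray(p,u,v,.031))
print(c[::3,::3].mean(2).astype(int))
E
```

```text
t: 17.95
eef_pos: [0.5982, -0.0831, 0.065]
ee_rot: [3.142, 0.1, -1.441]
force: [-0.3, -0.1, 0.9]
width: 0.0235
gripper_force: 12.0
t: 19.32
eef_pos: [0.6009, -0.0916, 0.1574]
ee_rot: [-3.137, -0.0, -1.44]
force: [-0.1, 0.3, -1.8]
width: 0.0237
gripper_force: 15.0
t 19.32 shift cm [19.61 19.29 -0.35] rot [-0.005 -0.     0.   ]
19.375 R rim (np.float64(-8.0), 0.627) L rim (np.float64(1.75), 0.666) ref beam-end R (np.float64(-8.0), 0.743)
((139.3289031982422, 142.39256286621094), (148.91526794433594, 159.32701110839844), 109.26591491699219)
collar 424.45722579956055 240.22314071655273 [ 0.43453275 -0.30833584  0.031     ]
[[144 140 148 142 146 144 145 146 146 146 141 147 143 143 144 146 141 146
  143 142 141 141 136 140]
 [145 147 147 146 145 143 142 146 148 142 140 145 140 141 144 141 141 143
  142 137 139 143 145 138]
 [146 143 148 142 148 140 149 139 143 145 143 144 145 147 145 144 149 144
  142 140 144 141 143 140]
 [147 146 141 140 143 144 146 141 144 144 142 148 145 147 144 143 144 144
  144 143 147 142 144 145]
 [140 140 143 146 143  67 141 152 131 139 126 146 144 140 145 142 144
[... 1251 characters left out ...]
42 148  41 126 157 153 157 166  73  93  98  95  94  88 107 157 158
  144 148 149 148 144 145]
 [144 145 149 148 131 125 133 141 154 157 160 122 132 137 160 154 155 157
  145 148 144 144 147 146]
 [143 149 142 142 146 146 144 146 149 148 121 127 135 151 156 155 124 144
  146 145 145 144 149 144]
 [148 144 144 146 145 144 143 144 144 141 139 143 144 151 140 132 128 136
  146 141 145 146 141 148]
 [145 148 147 144 149 145 145 143 143 145 145 146 143 145 143 144 144 139
  144 144 144 142 144 148]
 [141 145 147 148 145 144 145 142 147 147 147 144 142 144 142 145 144 145
  148 143 139 143 145 150]
 [147 145 143 145 146 147 151 148 147 152 145 146 145 145 143 140 139 140
  144 145 144 148 144 146]]
```

```bash
python3 - <<'E'
from h import *
goto(.356,-.294,.18,-.2)
E
```

```text
t 19.38 shift cm [16.9  26.81 -2.5 ] rot [-2.000e-03 -1.000e-03 -1.241e+00]
```

```bash
python3 -m creep '[[[1.5,2,3.5,-2.5,0,0,-0.1],[1.5,5,8,-2.5,0,0,-0.28],[1.5,8,13,-2.5,0,0,-0.45],[1.5,11,18,-2.5,0,0,-0.6],[1.5,14,22,-2.5,0,0,-0.75],[1.5,16,25,-2.5,0,0,-0.92],[1.5,16.9,26.8,-2.5,0,0,-1.1],[1.5,16.9,26.8,-2.5,0,0,-1.24],[1.5,16.9,26.8,-2.5,0,0,-1.24],[1.5,16.9,26.8,-2.5,0,0,-1.24],[1.5,16.9,26.8,-2.5,0,0,-1.24],[1.5,16.9,26.8,-2.5,0,0,-1.24]]]' 15
python3 - <<'E'
from h import *
import pickle
p=camera_params('wrist');im=grab_frame('wrist');cv2.imwrite('pics/w6.png',im);pickle.dump(p,open('w6.pkl','wb'))
print(get_state()['q'].round(3))
uv=proj(p,[.4345,-.309,.028]);print(uv)
g=cv2.cvtColor(im,cv2.COLOR_BGR2GRAY);h=cv2.cvtColor(im,cv2.COLOR_BGR2HSV)
u,v=uv.astype(int)
print('gray row',g[v,u-110:u+110:4],'\ncol',g[max(0,v-90):v+140:4,u])
E
```

```text
t: 20.88
eef_pos: [0.3557, -0.294, 0.1794]
ee_rot: [-3.142, 0.0, -0.201]
force: [0.6, -0.4, -2.6]
width: 0.0237
gripper_force: 15.0
[-0.262  0.013 -0.464 -0.    -1.094  1.632]
[313.93951802 102.33259833]
gray row [235 233 231 232 233 235 236 233 235 233 236 235 236 235 236 222 150 147
 148 151 154 110 210 211 210 210 232 238 239 239 238 170 138 209 209 211
 208 150 159 161 161 154 244 204 235 236 237 236 239 236 238 236 235 239
 237] 
col [236 239 236 234 235 237 235 206 240 152 153 155 156 156 114 215 128 239
 239 240 239 238 238 239 239 240 239 239 233 213 150 156 153  88  83 141
 140 147 146 148 148 147 146  84 103 117 116 115  94  82  82  82  83  84
 116 114 120 118]
```

```bash
python3 - <<'E'
from h import *
import pickle
p=pickle.load(open('w6.pkl','rb'));im=cv2.imread('pics/w6.png');g=cv2.cvtColor(im,cv2.COLOR_BGR2GRAY)
# collar: grey ring 135..172, top face z .031
box=np.zeros_like(g);box[15:225,225:400]=1
m=((g>135)&(g<172)).astype(np.uint8)*box
cs,hi=cv2.findContours(cv2.morphologyEx(m,cv2.MORPH_OPEN,np.ones((3,3))),cv2.RETR_CCOMP,cv2.CHAIN_APPROX_NONE)
for k,hh in zip(cs,hi[0]):
    if cv2.contourArea(k)>1500:
        e=cv2.fitEllipse(k);c=ray(p,*e[0],.031);r=np.linalg.norm(ray(p,e[0][0]+e[1][0]/2,e[0][1],.031)-c)
        print('hole' if hh[3]>=0 else 'outer',cv2.contourArea(k),np.round(e[0],1),np.round(e[1],1),c.round(4),r.round(4))
cp=((g>198)&(g<224)).astype(np.uint8)*box
cv2.imwrite('pics/cp.png',cp*255)
c0=proj(p,[.4345,-.309,.026])
disk=np.zeros_like(g);cv2.circle(disk,(314,102),38,1,-1)
hole=cv2.morphologyEx(((cp==0)&(disk>0)).astype(np.uint8),cv2.MORPH_OPEN,np.ones((5,5)))
cs,_=cv2.findContours(hole,cv2.RETR_EXTERNAL,cv2.CHAIN_APPROX_NONE)
for k in cs:
    if cv2.contourArea(k)<100: continue
    P=np.array([ray(p,*q[0],.026)[:2]*1000 for q in k],np.float32);r=cv2.minAreaRect(P);b=cv2.boxPoints(r)
    print(cv2.contourArea(k),k.min(0),k.max(0),'c',r[0],r[1],[np.degrees(np.arctan2(*(b[i+1]-b[i])[::-1])).round(1) for i in(0,1)])
for v in range(44,164,5): print(v,''.join('C' if 198<x<224 else 'o' if x>=224 else 'r' if 135<x<172 else '.' for x in g[v,250:380:2]))
E
```

```text
outer 4031.0 [254.8 170.5] [69.5 92.6] [ 0.3801 -0.2348  0.031 ] 0.0363
outer 3854.0 [318.4  96.3] [89.6 93.8] [ 0.4391 -0.3145  0.031 ] 0.0441
1240.5 [[305  74]] [[332 126]] c (435.3576354980469, -313.8115234375) (27.221561431884766, 49.894493103027344) [np.float32(-11.6), np.float32(78.4)]
1139.5 [[277  65]] [[344 139]] c (430.9625549316406, -299.7007751464844) (73.32645416259766, 55.71950912475586) [np.float32(-72.6), np.float32(17.4)]
44 ooooCoooooooooooooooooooooooooooooooooooooooooooooooooooo.CCCoooo
49 oooo..CCC.ooooooooooooooooCrrrrrrrrrrrrrr.Cooooooooooooooor.ooooo
54 oooo.oCCCooooooooooooCrrrrrrrrrrrrrrrrrrrrrrrrrCooooooooooooooooo
59 oooorooooooooooooorrrrrrrrrrrrrrrrrrrrrrrrrrrrrrrrroooooooooooooo
64 oooorCooooooooor.rrrrrrrrrrrrrrrrrrrrrrrrrrrrrrrrrrrrCooooooooooo
69 ooooC.oooooooorrrrrrrrrrrrrr..r..CC...r..rrrrrrrrrrrrrroooooooooo
74 ooooo.oooooorrrrrrrrrrrr..CC............rCC..rrrrrrrrrrr.oooooooo
79 ooooo.ooooorrrrrrrrrrr..CCCCCoooooooooor..CCCC.rrrrrrrrrrrooooooo
84 oooooroooCrrrrrrrrrrr.CCCCCC.oooooooooor..CCCCCr.rrrrrrrrr.oooooo
89 ooooorooorrrrrrrrrrr.CCCCCCC.oooo
[... 310 characters left out ...]

114 oooooo.Coo.rrrrrrrrr.CCCCCCC.oooooooooor.CCCCCCC.rrrrrrrrrCoooooo
119 oooooorCoo..rrrrrrrrrrCCCCCCroooooooooCr.CCCCC..rrrrrrrrrrooooCoo
124 ooooooo.oooorrrrrrrrrrrr.CCCroooooooooor.CCCr.rrrrrrrrrr.oooooooo
129 oooooo..oooooC.rrrrrrrrrrrrrCCCCCCCCCCCC.r.rrrrrrrrrrrroooooooooo
134 rrroooor.oooo.or.rrrrrrrrrrrrrrrrrrrrrrrrrrrrrrrrrrrroooooooooooo
139 rrrrrro.Crrrrrrrrr.........rrrrrr...............rr.oooooooooooooo
144 rrrrrrrr.rrrrrrrrrrrr..........................CooooooooooooooCoo
149 rrrrrrrr.rr.rrrrrrrrrrrrrrr................rroooooooooooorCCCoCoo
154 rrrrrrrr......rrrrrrrrrrrCCooCrrrrrrrrrrrrrr.oooooooooooooooooCoo
159 rrrrrrrrr................CCCorr.rrrrrrrrrrr.ooooooooooooooooooooo
```

The slot is clear: 27 x 50 mm, centre (0.4354, −0.3138), yaw −11.6°, which is the tool's own yaw. Next I'll check where the held plug sits in the gripper from the same picture.

```bash
python3 - <<'E'
from h import *
import pickle
p=pickle.load(open('w6.pkl','rb'));im=cv2.imread('pics/w6.png');g=cv2.cvtColor(im,cv2.COLOR_BGR2GRAY)
s=get_state();R=Ro.from_euler('xyz',s['ee_rot'])
for n,q in dict(footbotL=(22,-10,26),footbotR=(22,10,26),foottopL=(22,-10,12),foottopR=(22,10,12),headbotL=(14,-12,6),headbotR=(14,12,6),headtopL=(14,-12,-34),headtopR=(14,12,-34)).items(): print(n,proj(p,s['eef_pos']+R.apply(np.array(q)/1000)).round(1))
for v in range(166,262,3): print(v,g[v,284:352:3])
E
```

```text
footbotL [300.3 186.9]
footbotR [330.  186.9]
foottopL [299.3 191.8]
foottopR [331.  191.8]
headbotL [295.8 206.6]
headbotR [334.5 206.6]
headtopL [291.2 228.9]
headtopR [339.1 228.8]
166 [149 147 149 146 145 232 235 236 148 146 143 145 142 141 144 147 147 160
 233 235 236 233 235]
169 [147 142 148 143 145 227 234 234 165 144 154 149 149 148 152 146 145 160
 234 234 235 233 239]
172 [150 144 145 146 149 201 234 238 148 144 152 151 146 146 149 147 151 197
 236 239 237 236 238]
175 [148 147 150 153 145 234 236 235 162 147 149 146 147 148 144 147 149 161
 232 233 231 236 235]
178 [147 153 150 146 147 227 237 236 169 144 149 149 147 145 147 149 147 167
 233 235 231 237 234]
181 [145 148 146 146 149 234 234 236 149 145 147 148 148 145 147 142 146 225
 236 235 233 234 235]
184 [148 150 144 149 152 162 198  84  83  83  85  83  82  86  88  87 105 159
 234 237 233 235 235]
187 [146 154 150 148 151 150 101  85  84  83  84  82  81  82  81  82  84 215
 239 237 236 238 238]
190 [145 147 147 150 150 152 107 116 113 112 114 111 112 113 113 115 111 225
 239 237 235 235 239]
193 [151 151 146 147 152 
[... 1527 characters left out ...]
5 115 117
 106  15  16  53  96]
241 [ 32  18  15 101 116 115 119 120 119 118 117 119 118 117 115 116 117 118
 104  18  17  26  96]
244 [ 19  17  16  98 114 120 120 119 117 119 119 115 115 116 117 118 119 117
 103  16  15  14  84]
247 [ 18  18  19 100 120 120 117 118 119 116 115 115 116 119 120 118 118 117
  99  17  14  16  80]
250 [ 16  15  14 102 117 117 120 117 115 115 116 117 119 118 117 119 115 115
  97  14  18  18  53]
253 [ 18  17  13 100 118 118 117 114 115 116 117 120 118 118 116 115 114 114
  97  16  19  16  24]
256 [ 18  17  14 100 116 114 115 116 117 119 118 116 116 116 114 114 115 116
  94  15  17  16  17]
259 [36 35 36 54 57 58 57 59 60 60 57 57 57 58 57 57 57 56 53 34 36 34 37]
```

In the same camera the held plug sits about +2.2 mm in tool x and +1.5 mm in tool y. Relative to the slot, the move needed is about (7.9, 0.15) cm.

```bash
python3 -m creep '[[[1.5,4,0.1,0,0,0,0],[1.5,7.9,0.15,3,0,0,0],[1.5,7.9,0.15,8,0,0,0],[1.5,7.9,0.15,11,0,0,0],[1.5,7.9,0.15,12.2,0,0,0],[1.5,7.9,0.15,12.2,0,0,0],[1.5,7.9,0.15,12.2,0,0,0]]]' 15
python3 -m creep '[[[1.5,0,0,0.15,0,0,0],[1.5,0,0,0.3,0,0,0],[1.5,0,0,0.3,0,0,0]]]'
python3 -m creep '[[[1.5,0,0,0.1,0,0,0],[1.5,0,0,0.2,0,0,0],[1.5,0,0,0.2,0,0,0]]]'
```

```text
t: 21.8
eef_pos: [0.4338, -0.3119, 0.059]
ee_rot: [3.141, -0.002, -0.201]
force: [0.8, -0.1, -2.0]
width: 0.0237
gripper_force: 15.0
t: 22.18
eef_pos: [0.4327, -0.3115, 0.0547]
ee_rot: [3.142, -0.0, -0.201]
force: [-0.7, 1.0, -1.2]
width: 0.0237
gripper_force: 15.0
t: 22.55
eef_pos: [0.4326, -0.3114, 0.0524]
ee_rot: [-3.142, 0.0, -0.201]
force: [-0.3, 0.0, -2.0]
width: 0.0239
gripper_force: 15.0
```

```bash
python3 -m creep '[[[1.5,0,0,0.1,0,0,0],[1.5,0,0,0.2,0,0,0],[1.5,0,0,0.2,0,0,0]]]'
python3 -m creep '[[[1.5,0,0,0.05,0,0,0],[1.5,0,0,0.1,0,0,0],[1.5,0,0,0.1,0,0,0]]]'
```

```text
t: 22.92
eef_pos: [0.4326, -0.3114, 0.0504]
ee_rot: [-3.142, 0.0, -0.201]
force: [-1.2, 0.8, -2.2]
width: 0.0238
gripper_force: 15.0
t: 23.3
eef_pos: [0.4327, -0.3114, 0.0495]
ee_rot: [3.142, 0.0, -0.201]
force: [-0.1, -0.2, -1.1]
width: 0.0238
gripper_force: 15.0
```

```bash
python3 -m creep '[[[1.5,0,0,0.1,0,0,0],[1.5,0,0,0.2,0,0,0],[1.5,0,0,0.2,0,0,0]]]'
python3 -m creep '[[[1.5,0,0,0.1,0,0,0],[1.5,0,0,0.2,0,0,0],[1.5,0,0,0.2,0,0,0]]]'
```

```text
t: 23.68
eef_pos: [0.4326, -0.3114, 0.0474]
ee_rot: [-3.142, 0.0, -0.201]
force: [-0.5, 0.6, -1.8]
width: 0.0239
gripper_force: 15.0
t: 24.05
eef_pos: [0.4326, -0.3114, 0.0454]
ee_rot: [-3.142, 0.0, -0.201]
force: [0.1, -0.1, -1.3]
width: 0.0236
gripper_force: 15.0
```

It entered the slot without resistance, so I'll continue down to the floor.

```bash
python3 -m creep '[[[1.5,0,0,0.15,0,0,0],[1.5,0,0,0.3,0,0,0],[1.5,0,0,0.4,0,0,0],[1.5,0,0,0.4,0,0,0]]]' 8
python3 -m creep '[[[1.5,0,0,0.1,0,0,0],[1.5,0,0,0.2,0,0,0],[1.5,0,0,0.2,0,0,0]]]' 6
python3 -m creep '[[[1.5,0,0,0.05,0,0,0],[1.5,0,0,0.1,0,0,0],[1.5,0,0,0.1,0,0,0]]]' 5
```

```text
t: 24.55
eef_pos: [0.4326, -0.3114, 0.0414]
ee_rot: [-3.142, 0.0, -0.201]
force: [0.5, 0.1, -1.5]
width: 0.024
gripper_force: 8.0
t: 24.92
eef_pos: [0.4326, -0.3114, 0.0394]
ee_rot: [-3.142, 0.0, -0.201]
force: [-0.2, -0.0, -2.6]
width: 0.0241
gripper_force: 6.0
t: 25.3
eef_pos: [0.4327, -0.3114, 0.0385]
ee_rot: [-3.142, 0.0, -0.201]
force: [0.4, -0.2, -2.6]
width: 0.0237
gripper_force: 5.0
```

```bash
python3 -m creep '[[[1.5,0,0,0.05,0,0,0],[1.5,0,0,0.1,0,0,0],[1.5,0,0,0.1,0,0,0]]]' 5
python3 -m creep '[[[1.5,0,0,0.05,0,0,0],[1.5,0,0,0.1,0,0,0],[1.5,0,0,0.1,0,0,0]]]' 5
```

```text
t: 25.68
eef_pos: [0.4327, -0.3114, 0.0375]
ee_rot: [-3.142, 0.0, -0.201]
force: [0.3, 0.6, -2.1]
width: 0.0239
gripper_force: 5.0
t: 26.05
eef_pos: [0.4326, -0.3115, 0.0365]
ee_rot: [3.142, 0.0, -0.201]
force: [-0.6, -0.4, -1.3]
width: 0.0239
gripper_force: 5.0
```

```bash
python3 -m creep '[[[1.5,0,0,0.05,0,0,0],[1.5,0,0,0.1,0,0,0],[1.5,0,0,0.1,0,0,0]]]' 5
python3 -m creep '[[[2.6,0,0,0,0,0,0],[3,0,0,0,0,0,0],[4,0,0,0,0,0,0],[4.5,0,0,0,0,0,0],[4.5,0,0,-2,0,0,0],[4.5,0,0,-6,0,0,0],[4.5,-3,0,-11,0,0,0],[4.5,-7.5,0,-14,0,0,0],[4.5,-7.5,0,-14,0,0,0],[4.5,-7.5,0,-14,0,0,0],[4.5,-7.5,0,-14,0,0,0]]]'
python3 - <<'E'
from h import *
import pickle
p=camera_params('wrist');im=grab_frame('wrist');cv2.imwrite('pics/w7.png',im);pickle.dump(p,open('w7.pkl','wb'))
g=cv2.cvtColor(im,cv2.COLOR_BGR2GRAY)
T=Ro.from_euler('z',-.2025);c=np.array([.4354,-.3138,0])
for z,n in((.072,'headtop if home'),(.086,'headtop if not')):
    for q in((14,12),(14,-12),(-14,-12),(-14,12)): print(n,proj(p,c+T.apply(np.array([*q,0])/1000)+[0,0,z]).round(1))
u,v=proj(p,c+[0,0,.072]).astype(int);print(u,v)
for r in range(v-50,v+60,4): print(r,g[r,u-50:u+52:4])
E
```

```text
t: 26.42
eef_pos: [0.4328, -0.3115, 0.0356]
ee_rot: [3.142, -0.0, -0.201]
force: [0.6, 0.9, -0.9]
width: 0.0239
gripper_force: 5.0
t: 27.8
eef_pos: [0.3593, -0.2964, 0.1747]
ee_rot: [-3.141, 0.002, -0.201]
force: [0.6, -0.1, -0.3]
width: 0.0452
gripper_force: 0.0
headtop if home [303.   85.8]
headtop if home [331.5  85.8]
headtop if home [331.  119.9]
headtop if home [303.3 119.9]
headtop if not [302.4  84.4]
headtop if not [332.3  84.4]
headtop if not [331.8 120.3]
headtop if not [302.7 120.3]
317 103
53 [229 235 237 237 237 239 239 238 217 148 149 150 153 152 153 153 160 225
 241 241 242 241 241 242 241 224]
57 [235 237 237 237 237 238 189 147 151 152 151 152 152 153 153 153 155 155
 153 221 242 242 242 242 242 243]
61 [237 236 237 237 238 146 148 149 150 151 152 153 154 154 155 154 154 154
 155 155 157 242 242 242 242 242]
65 [235 236 237 234 142 147 150 150 152 153 153 152 154 154 154 155 155 155
 155 157 156 147 241 241 242 242]
69 [236 237 234 134 147 150 150 152 152 153 152 152 147 148 153 154 155 156
 155 156 156 157 161 242 243 242]
73 [237 237 144 147 148 150 152 152 153 13
[... 1803 characters left out ...]

  88  87 148 158 163 240 240 241]
141 [190 226 229 140  83  82  83  83  83  84  83  83 150  83  84  85  83  84
  83  81 115 177 240 240 240 240]
145 [137 137 140 141 140  95  82  82  83  83  83  82  89  83  83  83  83  83
  82  82 215 240 239 241 241 242]
149 [135 137 139 141 140 140 131  82  83  83  84  82  84  83  83  83  83  83
  89 236 240 239 240 240 240 239]
153 [138 131 138 137 137 141 139 140 132 110  79  82  81  83  81  82  98 139
 160 239 239 240 240 239 166 218]
157 [119 116 228 138 138 140 139 141 140 141 140 142 138 139 140 140 143 142
 142 239 239 239 239 239 239 225]
161 [137 135 231 137 137 137 136 134 132 133 132 130 125 124 122 123 119 118
 158 196 187 204 221 224 223 214]
```

The head top appears at rows 87–119, matching the "home" prediction (86–120). I'll confirm the height with a gentle tap of the shut fingertips, since the home head top is at z = 0.072.

```bash
python3 -m creep '[[[0,4,0,0,0,0,0],[0,7.7,0.1,4,0,0,0],[0,7.7,0.1,8,0,0,0],[0,7.7,0.1,9.5,0,0,0],[0,7.7,0.1,9.9,0,0,0],[0,7.7,0.1,9.9,0,0,0],[0,7.7,0.1,9.9,0,0,0]]]' 10
python3 -m creep '[[[0,0,0,0.1,0,0,0],[0,0,0,0.15,0,0,0],[0,0,0,0.2,0,0,0],[0,0,0,0.2,0,0,0]]]'
```

```text
t: 28.72
eef_pos: [0.4353, -0.3132, 0.078]
ee_rot: [3.141, -0.003, -0.201]
force: [-0.0, 0.1, 1.0]
width: 0.0004
gripper_force: 0.0
t: 29.22
eef_pos: [0.4344, -0.3128, 0.0745]
ee_rot: [-3.142, 0.0, -0.201]
force: [-0.5, 0.7, -0.2]
width: 0.0004
gripper_force: 0.0
```

```bash
python3 -m creep '[[[0,0,0,0.05,0,0,0],[0,0,0,0.1,0,0,0],[0,0,0,0.1,0,0,0]]]'
python3 -m creep '[[[0,0,0,0.05,0,0,0],[0,0,0,0.1,0,0,0],[0,0,0,0.1,0,0,0]]]'
python3 -m creep '[[[0,0,0,0.05,0,0,0],[0,0,0,0.1,0,0,0],[0,0,0,0.1,0,0,0]]]'
```

```text
t: 29.6
eef_pos: [0.4344, -0.3128, 0.0734]
ee_rot: [-3.142, 0.0, -0.201]
force: [-0.1, -0.2, -0.7]
width: 0.0002
gripper_force: 0.0
t: 29.98
eef_pos: [0.4344, -0.3128, 0.0725]
ee_rot: [-3.142, 0.0, -0.201]
force: [-0.0, 0.7, 0.5]
width: 0.001
gripper_force: 0.0
t: 30.35
eef_pos: [0.4344, -0.3128, 0.0715]
ee_rot: [-3.142, 0.0, -0.201]
force: [-0.4, 0.3, 0.2]
width: 0.0007
gripper_force: 0.0
```

There is no contact down to z = 0.0715, so the plug is fully home. I'll retreat and check the lighter plug on its pan.

```bash
python3 -m creep '[[[0,0,0,-3,0,0,0],[0,0,0,-9,0,0,0],[0,-4,0,-14,0,0,0],[0,-7,0,-18,0,0,0],[0,-7,0,-18,0,0,0],[0,-7,0,-18,0,0,0],[0,-7,0,-18,0,0,0],[0,-7,0,-18,0,0,0]]]'
python3 - <<'E'
from h import *
s=grab_frame('side');t=grab_frame('top');cv2.imwrite('pics/s8.png',s);cv2.imwrite('pics/t8.png',t)
exec(open('tilt.py').read().split('if __name__')[0]);report(s)
p=camera_params('top');t0=cv2.imread('pics/top0.png')
C=np.array([.584,.0242,.09]);Y=np.array([-.13,.9915,0]);a=-.1
y=np.cos(a)*Y+np.array([0,0,np.sin(a)]); z=np.array([0,0,np.cos(a)])-np.sin(a)*Y
P=C+.11*y-.04*z;print('pan',P,proj(p,P),'head pred',proj(p,P+.06*z))
for nm,q in(('pan',P),('sock',np.array([.4352,-.312,.05]))):
    u,v=proj(p,q).astype(int);g=cv2.cvtColor(t,cv2.COLOR_BGR2GRAY);print(nm,u,v);print(g[v-18:v+19:2,u-18:u+19:2])
d=cv2.absdiff(t,t0).max(2);print('jar/beaker/carboy diffs',[int(d[v-8:v+8,u-8:u+8].max()) for u,v in((304,257),(221,138),(405,140))])
E
```

```text
t: 31.35
eef_pos: [0.3658, -0.2988, 0.2504]
ee_rot: [-3.141, 0.002, -0.201]
force: [1.0, -0.3, -0.6]
width: 0.0002
gripper_force: 0.0
31.45 R rim (np.float64(-1.875), 0.956) L rim (np.float64(1.75), 0.677) ref beam-end R (np.float64(-1.25), 0.994)
pan [0.57029057 0.12876074 0.03921816] [264.40848193 186.94355038] head pred [259.37980425 185.09688241]
pan 264 186
[[174 172 179 168 179 176 180 177 179 176 179 176 181 176 178 181 184 179
  180]
 [171 173 174 175 166 178 179 181 173 173 177 177 176 179 177 179 186 181
  174]
 [173 176 176 176 180 173 175 178 179 179 172 177 176 181 177 181 175 179
  182]
 [177 173 176 180 173 175 183 170 167 115 138 163 176 180 180 176 183 182
  180]
 [177 169 172 175 179 176 100 118 139 146 146 122 131 141 180 180 180 182
  176]
 [175 171 174 175 181 130 141 143 145 141 144 139 143 140 153 181 179 177
  174]
 [177 175 180 184 117 131 144 143  95 135 147 144 143 145 141 104 154 167
  173]
 [171 178  97 122 142 143 141 140 122  63 149 130 133 117 122 169 168 165
  167]
 [179 179  97 101 141 144 139 142 156  68 146 141 100  79 103 168 168 171
  173]
 [175 
[... 1694 characters left out ...]
 26  21
   27]
 [ 50  51  50  52  44  49  52  40  47  42  43  44  41  41  40  33  36  29
   32]
 [ 57  55  49  53  56  47  49  52  49  45  48  41  42  47  44  46  38  39
   44]
 [ 55  51  52  53  55  52  49  47  52  48  50  47  48  47  46  45  47  39
   47]
 [ 56  50  54  53  49  51  57  51  48  50  52  51  51  53  49  52  44  50
   46]
 [ 55  54  55  56  56  56  56  58  56  49  50  51  51  50  52  52  49  53
   49]
 [ 60  61  55  60  56  55  56  54  54  55  54  54  51  52  55  49  47  49
   47]
 [ 60  59  60  58  56  59  54  56  59  56  55  57  59  56  54  52  51  48
   53]
 [ 60  58  59  61  59  56  57  59  61  58  58  55  52  60  58  53  49  54
   58]]
jar/beaker/carboy diffs [51, 32, 39]
```

```bash
python3 -c "
from station import *
print(job_done())"
```

```text
the job is handed in; nothing more can be done
None
```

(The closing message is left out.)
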